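Work the jammed wedge out of its lock

TASK

The steel wedge is jammed in the aluminium wedge lock on the bench: the lock's two stiff brass shoes have closed in behind the wedge's shoulders, so a straight pull will not move it. Take the wedge by its upright knob, push the shoes back with small side pulls to the left and to the right until it is loose, then draw it all the way out of the lock's mouth and leave it lying flat, knob up, on the base plate in front of the lock. The second, identical wedge lying free nearby is only a spare and is not needed.

Things in the scene. Friction and masses are not known exactly. Their poses are not given: they have to be found in the camera images.
- lock: Wedge lock: fixed aluminium block 88 (x) x 76 (y) mm, 33 high with its 4 mm base plate, which runs out in front (-x) to x = -219 mm, 84 wide. Origin: block's centre on the bench; z up. 42 wide mouth at x = -42. A cover keeps the wedge down; its tip pivots in a pocket at x = 28. A tall machine stands behind, to the right: coming from the right, stay within 0.5 m of the robot's base until y > 0.2 m.
- wedge: Jammed steel wedge, 128 mm long, 16 high, about 0.2 kg, lying on the base plate. Origin: its underside below its knob; x to the tip. Knob: dark upright post, 24 mm dia., 16 to 56 mm above the origin. A 14 wide neck runs to square shoulders 24 wide at x = 66; the head tapers to the tip at x = 116. Starts at lock x = -85, y = 0, z = 4 mm, aligned. Its tip leaves the mouth after 75 mm of draw; 95 is well clear.
- shoe_left (a joint): Brass bar on the lock's +y side of the neck, at lock x = -26 mm, behind the wedge's shoulder. 0 as found; grows to 0.0075 m as the neck pushes it outward (+y) against about 9 N dry friction; stays where left. Swinging the knob 20 mm to +y (5 to 15 N) pushes it back 4 to 7.5 mm; its stop is at 19 to 23 mm of knob swing.
- shoe_right (a joint): The like brass bar on the lock's -y side; 0 to 0.0075 m as it is pushed outward (-y) by swinging the knob to -y. The shoulders pass, with the wedge back in the middle, once each shoe has been pushed back by about 5 mm; one shoe alone is never enough.

How it is judged:
By the outcome, as a careful person would: the job done as asked, in the order asked, and still so for the second after the job is handed in, with the robot touching nothing.
It also fails if it takes over 40 s, if anything falls off the work surface, if the arm or the gripper's body presses on something with over 40 N, if the wrist force passes 120 N, or if a joint passes its speed limit or range.

ROBOT

A 6-joint arm with a two-finger parallel gripper is mounted at the origin on a cart in front of the work surface, level with it; the furniture and walls round the work are solid. World frame = base frame: x ahead of the robot, y to its left, z up, the work surface at z = 0. Lengths are in mm, angles in rad, forces in N, time in s.
With the tool pointing down it reaches from about 275 to 750 mm from the base axis. Payload 10.2 kg.
Tool frame: the origin (TCP) lies between the finger pads; the fingertips stand 17 mm ahead of it and the grasp point (between the pads) lies 2 mm behind it; z points along the fingers, y is the line along which they close (so a half turn about z gives the same grasp; the last joint's range is limited). The gripper opens to 85 mm and grips with 20 to 120 N. Pads are 22 mm wide; open, the fingers measure 114 mm over their backs; the gripper's body (76 mm by 85 mm) begins 54 mm behind the grasp point. The pads swing forward as they close: fully open they stand 13 mm farther back than shut.
Start: joints at [-1.329, 0.313, 1.498, -0, 1.331, -0.223], TCP at [235.317, -469.316, 248.294] pointing down, gripper open.
Joint ranges: [-2.94, 2.94], [-0.97, 2.17], [0.19, 2.56], [-1.23, 4.37], [0.02, 3.11], [-2.88, 2.88]. Speed limits (rad/s): [2.39, 2.39, 3.01, 3.14, 3.14, 3.14].

INTERFACE

Orientations are given as a unit quaternion [w, x, y, z].
In Python, from rig import * gives the robot as it stands.
- The arm moves only by the tool step_arm, never from a script. Its argument "commands" is text: rows parted by semicolons, each of 7 numbers parted by spaces: the opening, from 0 (shut) to 1 (fully open), then the shift along the tool's x, y, z in cm, then the turn, a rotation vector about the tool's x, y, z in rad. In form: hand x y z rx ry rz; .... A call has 1 to 20 rows; each row is the pose to reach, as a shift and turn from the pose commanded when the call began, along the tool's axes at that moment; what a row does not reach only later rows make up. A row lasts 1/12 s, in which the tool goes at most 41.7 mm and 7.16 degrees, less where a joint would pass 70% of its speed; a pose out of reach is approached as far as the arm can. A call with a gripper value outside its range is refused whole. The fingers move at their own pace and stop on an object; "newtons" is the grip in N (left out, the last holds). Time passes only in rows, so rows that repeat a pose let the fingers close. It gives the time, the measured TCP pose, the force, the opening and the grip force at its end, in the units of the state.
- sense(): the state, without advancing time (a new reading comes with each control period).
- capture(name): name is "side" or "top"; returns the picture (480x640x3 uint8, red, green, blue); there is no depth.
- camera_model(name): a dict with "mtx" (3x3 intrinsics, pixels), "eye" and "rotation" of the camera in the world. Camera axes: x right, y down, z forward; pixel columns grow to the right and rows downward; lengths in mm; the calibration is good to about 2 mm. A picture is of the moment at which its call begins. camera_model takes no time and is no camera call.
- finish_job(): hands the job in; it is judged then, once.
Trained networks look in the newest picture that a camera, given by its name, has taken for a name from the list of things; names that differ only in an ending like _2 or _b are one class to them, and where a whole thing is asked for, a point or a joint stands for the part that bears it (a point fixed in the world has none). Each returns a list of dicts, best first, with "score" (0 to 1); they miss things now and then, are a little off and sometimes report something else, mostly with a low value. They report only what shows in the picture. A call takes as long as a camera call.
- search_frame(camera, label): "rect" ([centre column, centre row, width, height] in pixels, round what is visible of it).
- trace(camera, label): "mask" (480x640 bool, what is visible of it) and "rect" ([centre column, centre row, width, height] in pixels, round what is visible of it).
- spot_point(camera, label): "xy" ([column, row] in pixels: a listed point, or the origin of a listed thing).
The state is a dict: "time_s": time; "joints": joint angles; "dq": joint speeds; "tau": joint torques, N m; "eef_pos": TCP position; "ee_rot": TCP orientation; "force": force on the tool from outside, world axes, zero at the start; "wrist_torque": the same for the moment, N m; "grip_width": opening from 0.0 (shut) to 1.0 (fully open); "grip_force": force on a finger pad.
Only numpy, scipy, OpenCV 4.12 (cv2) and the standard library are available. Lean on these libraries where they do the work, as an engineer would, in place of code of your own. Each camera call takes 0.05 s, during which the arm holds its last target. There are 200 camera calls.

## Working session

There is one attempt and no reset: what is moved stays moved. The work goes in short steps, Python scripts to look and compute and a tool call to move; the robot and the scene stay as the last step left them, time stands still between calls to the robot, and variables do not carry over. Pictures are saved under pics/ and viewed, at most 10 in all, crops included, and the job is handed in when it is done.

Besides the shell and the picture viewer there is one more tool, called after ">>>" as name(argument=value, ...) on one line, values as JSON. step_arm: Moves the arm, as the interface text tells. Its arguments: {"type":"object","properties":{"commands":{"type":"string"},"newtons":{"type":"number"}},"required":["commands"]}

```bash
mkdir -p pics; cat > h.py <<'E'
from rig import *
import numpy as np, cv2
def proj(cam,P):
    m=camera_model(cam);R=np.array(m["rotation"]);return R,np.array(m["eye"]),np.array(m["mtx"])
def ray(cam,px,z):
    R,e,K=proj(cam,0)
    d=R@np.linalg.solve(K,[px[0],px[1],1.]);return e+d*(z-e[2])/d[2]
E
python3 - <<'E'
from h import *
for c in("side","top"):
    im=capture(c);cv2.imwrite(f"pics/{c}0.png",im[:,:,::-1])
    R,e,K=proj(c,0);print(c,e.round(),R.round(2).tolist(),K[0,0])
    for l in("lock","wedge"):
        print(l,[(round(d["score"],2),np.round(d["xy"]),ray(c,d["xy"],4 if l=="wedge" else 0).round()) for d in spot_point(c,l)[:3]])
        print([(round(d["score"],2),np.round(d["rect"])) for d in search_frame(c,l)[:3]])
print(sense())
E
```

```text
side [470. 965. 600.] [0.04, -0.12, 0.9, -0.41] 507.31004067906827Traceback (most recent call last):
  File "<stdin>", line 6, in <module>
  File "h.py", line 7, in ray
    d=R@np.linalg.solve(K,[px[0],px[1],1.]);return e+d*(z-e[2])/d[2]
      ~^~~~~~~~~~~~~~~~~~~~~~~~~~~~~~~~~~~~
ValueError: matmul: Input operand 1 has a mismatch in its core dimension 0, with gufunc signature (n?,k),(k,m?)->(n?,m?) (size 3 is different from 4)
```

```bash
cat > h.py <<'E'
from rig import *
import numpy as np, cv2
from scipy.spatial.transform import Rotation as Ro
def proj(cam):
    m=camera_model(cam);return Ro.from_quat(m["rotation"],scalar_first=True).as_matrix(),np.array(m["eye"]),np.array(m["mtx"])
def ray(cam,px,z):
    R,e,K=proj(cam)
    d=R@np.linalg.solve(K,[px[0],px[1],1.]);return e+d*(z-e[2])/d[2]
def pix(cam,P):
    R,e,K=proj(cam);q=K@(R.T@(np.array(P)-e));return q[:2]/q[2]
E
python3 - <<'E'
from h import *
for c in("side","top"):
    im=capture(c);cv2.imwrite(f"pics/{c}0.png",im[:,:,::-1])
    R,e,K=proj(c);print(c,e.round(),R.round(2).tolist(),K[0,0])
    for l in("lock","wedge"):
        print(l,[(round(d["score"],2),np.round(d["xy"]),ray(c,d["xy"],4 if l=="wedge" else 0).round()) for d in spot_point(c,l)[:3]])
        print([(round(d["score"],2),np.round(d["rect"])) for d in search_frame(c,l)[:3]])
print(sense())
E
```

```text
side [470. 965. 600.] [[-0.97, -0.18, 0.18], [-0.26, 0.64, -0.73], [0.02, -0.75, -0.66]] 507.31004067906827
lock [(0.64, array([324., 271.]), array([603., 375.,   0.]))]
[(0.86, array([375., 277., 170.,  80.]))]
wedge [(0.6, array([377., 277.]), array([515., 368.,   4.]))]
[(0.77, array([363., 265.,  52.,  32.]))]
top [513. 353. 888.] [[0.01, -0.99, 0.13], [-1.0, -0.01, -0.01], [0.01, -0.13, -0.99]] 482.43599433472093
lock [(0.59, array([306., 261.]), array([599., 370.,   0.]))]
[(0.75, array([308., 307.,  57., 146.]))]
wedge []
[(0.92, array([307., 293.,  14.,  41.]))]
{'time_s': 0.6, 'joints': array([-1.32939029e+00,  3.12876063e-01,  1.49773483e+00, -3.08498012e-05,
        1.33099613e+00, -2.23363992e-01]), 'dq': array([ 0.00028086,  0.00120615, -0.00020961,  0.00157523, -0.00116163,
        0.00119844]), 'tau': array([-1.72133416e-03, -4.12036550e+01, -2.59840339e+01, -1.84360260e-04,
        6.19281636e-04, -2.11124686e-06]), 'eef_pos': array([ 235.31146956, -469.30235448,  248.29330268]), 'ee_rot': array([-7.05030653e-06,  9.73119053e-01,  2.30302647e-01, -1.50477101e-05]), 'force': array([ 0.04327585, -0.38145186,  0.01731299]), 'wrist_torque': array([-0.01485222,  0.03022443,  0.01678506]), 'grip_force': 0.0, 'grip_width': 1.0024158019279423}
```

View pics/top0.png

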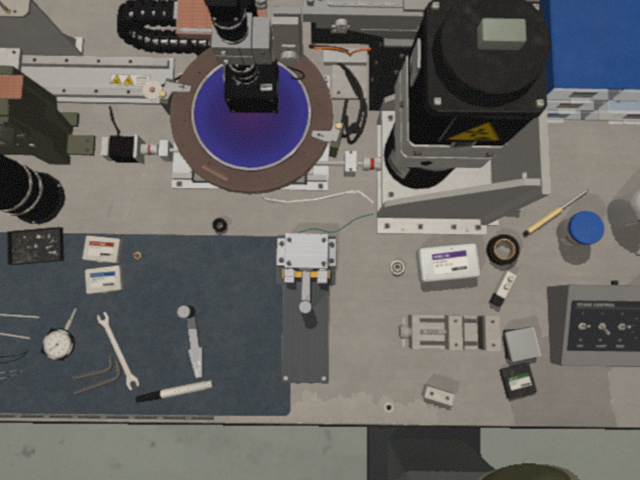

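View pics/side0.png

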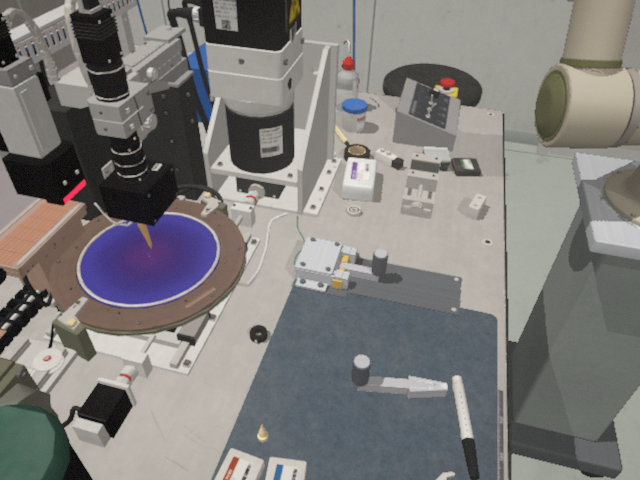

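```bash
python3 - <<'E'
from h import *
im=cv2.imread("pics/top0.png");c=cv2.resize(im[225:390,260:350],None,fx=6.5,fy=3.6*0+3.6,interpolation=cv2.INTER_CUBIC)
c=cv2.resize(im[225:390,250:360],None,fx=3.6,fy=3.6,interpolation=cv2.INTER_CUBIC)
s=cv2.imread("pics/side0.png")[225:325,285:470];s=cv2.resize(s,None,fx=2.1,fy=2.1,interpolation=cv2.INTER_CUBIC)
o=np.zeros((600,800,3),np.uint8);o[:c.shape[0],:c.shape[1]]=c;o[:s.shape[0],400:400+s.shape[1]]=s
cv2.imwrite("pics/z.png",o)
print(ray("top",(306,306),60),ray("side",(380,253),60))
for y in (382,):print(ray("top",(283.5,y),4),ray("top",(328,y),4))
for p in((278,234),(335,234),(278,266),(335,266)):print(ray("top",p,33))
E
```

```text
[515.62918193 368.08433871  60.        ] [515.24456488 370.30795335  60.        ]
[380.79760106 406.87610216   4.        ] [381.74456402 327.53670803   4.        ]
[642.98162821 420.90731991  33.        ]
[644.53929843 318.79893242  33.        ]
[585.52534835 419.49904733  33.        ]
[586.99518957 318.23989943  33.        ]
```

View pics/z.png

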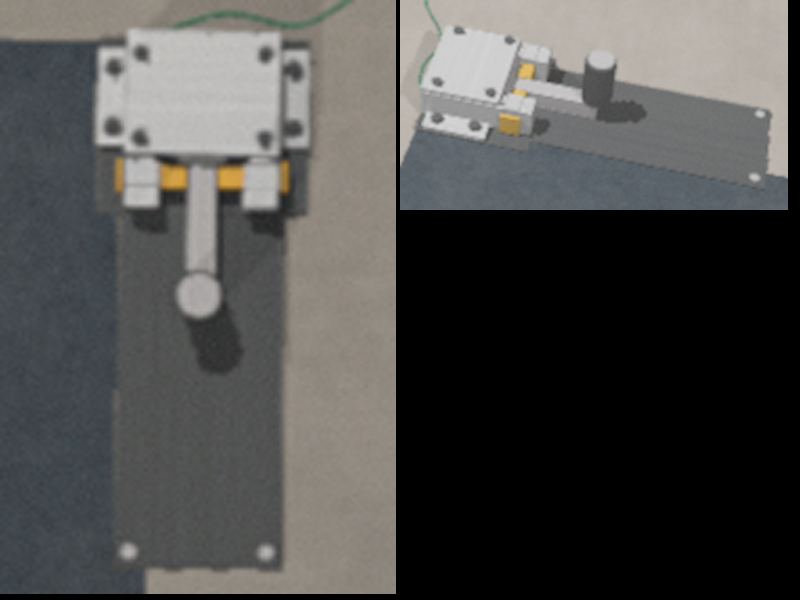

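>>> step_arm(commands="1 18.3 -15.3 0 0 0 0.15; 1 18.3 -15.3 0 0 0 0.15; 1 18.3 -15.3 0 0 0 0.15; 1 18.3 -15.3 0 0 0 0.15; 1 18.3 -15.3 0 0 0 0.15; 1 18.3 -15.3 0 0 0 0.15; 1 35.8 -34.5 0 0 0 0.3; 1 35.8 -34.5 0 0 0 0.3; 1 35.8 -34.5 0 0 0 0.3; 1 35.8 -34.5 0 0 0 0.3; 1 35.8 -34.5 0 0 0 0.3; 1 35.8 -34.5 0 0 0 0.3; 1 35.8 -34.5 0 0 0 0.3; 1 46.1 -55.1 0 0 0 0.465; 1 46.1 -55.1 0 0 0 0.465; 1 46.1 -55.1 0 0 0 0.465; 1 46.1 -55.1 0 0 0 0.465; 1 46.1 -55.1 0 0 0 0.465; 1 46.1 -55.1 0 0 0 0.465; 1 46.1 -55.1 0 0 0 0.465", newtons=60)

```text
time_s: 2.27
eef_pos: [399.7, 234.0, 248.2]
ee_rot: [-0.001, 1.0, 0.002, 0.0]
force: [0.5, 0.1, 0.1]
grip_width: 1.003
grip_force: 0.0
```

>>> step_arm(commands="1 11.6 -13.5 8 0 0 0; 1 11.6 -13.5 8 0 0 0; 1 11.6 -13.5 8 0 0 0; 1 11.6 -13.5 8 0 0 0; 1 11.6 -13.5 8 0 0 0; 1 11.6 -13.5 13 0 0 0; 1 11.6 -13.5 13 0 0 0; 1 11.6 -13.5 13 0 0 0; 1 11.6 -13.5 13 0 0 0")

```text
time_s: 3.02
eef_pos: [516.6, 364.3, 119.5]
ee_rot: [-0.0, 1.0, -0.0, 0.0]
force: [-0.5, 0.6, -0.1]
grip_width: 1.0
grip_force: 0.0
```

```bash
python3 - <<'E'
from h import *
o=[]
for c in("side","top"):
    im=capture(c)[:,:,::-1];p=pix(c,[515.5,369,60]).astype(int);print(c,p)
    o.append(cv2.resize(im[p[1]-75:p[1]+75,p[0]-65:p[0]+65],(400,460),interpolation=cv2.INTER_CUBIC))
cv2.imwrite("pics/a.png",np.hstack(o));print(sense()["eef_pos"],pix("side",sense()["eef_pos"]),pix("top",sense()["eef_pos"]))
E
```

```text
side [379 252]
top [305 306]
[517.17183052 364.72219656 120.93815752] [383.44752064 220.54780445] [307.44873268 304.92459685]
```

View pics/a.png

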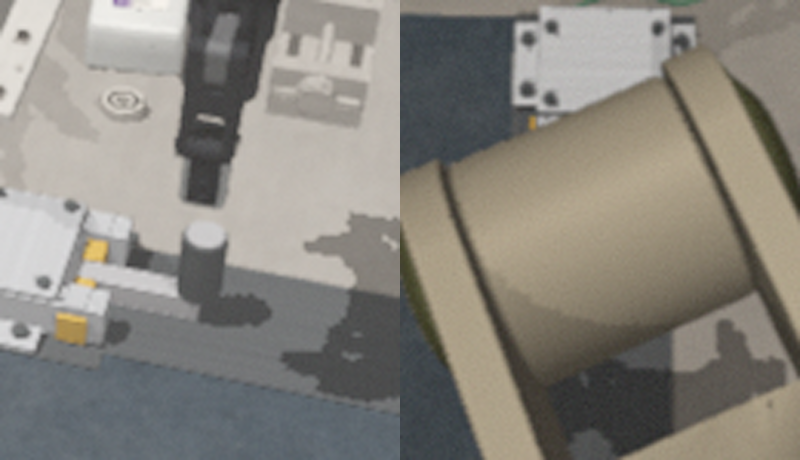

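>>> step_arm(commands="1 -0.1 -0.4 3 0 0 0; 1 -0.1 -0.4 5 0 0 0; 1 -0.1 -0.4 6.5 0 0 0; 1 -0.1 -0.4 7.6 0 0 0; 1 -0.1 -0.4 7.6 0 0 0; 1 -0.1 -0.4 7.6 0 0 0; 0.2 -0.1 -0.4 7.6 0 0 0; 0 -0.1 -0.4 7.6 0 0 0; 0 -0.1 -0.4 7.6 0 0 0; 0 -0.1 -0.4 7.6 0 0 0; 0 -0.1 -0.4 7.6 0 0 0; 0 -0.1 -0.4 7.6 0 0 0", newtons=60)

```text
time_s: 4.12
eef_pos: [515.6, 369.0, 42.8]
ee_rot: [-0.0, 1.0, -0.0, 0.0]
force: [0.2, 0.9, 2.8]
grip_width: 0.265
grip_force: 58.6
```

>>> step_arm(commands="0 0 -0.3 0 0 0 0.027; 0 0 -0.6 0 0 0 0.053; 0.0 0.04 -0.9 0 0 0 0.08; 0 0.06 -1.2 0 0 0 0.106; 0 0.1 -1.5 0 0 0 0.133; 0 0.13 -1.7 0 0 0 0.15; 0 0.16 -1.9 0 0 0 0.168; 0 0.18 -2 0 0 0 0.178; 0 0.18 -2 0 0 0 0.178; 0 0.18 -2 0 0 0 0.178")

```text
time_s: 4.95
eef_pos: [516.8, 387.1, 42.8]
ee_rot: [0.002, 0.996, -0.089, -0.001]
force: [-5.2, -11.7, 9.6]
grip_width: 0.266
grip_force: 59.3
```

>>> step_arm(commands="0 0 -0.1 0 0 0 0.01; 0 0 -0.2 0 0 0 0.018; 0 0 -0.2 0 0 0 0.018; 0 0 -0.2 0 0 0 0.018")

```text
time_s: 5.28
eef_pos: [517.1, 388.9, 42.8]
ee_rot: [0.002, 0.995, -0.098, -0.001]
force: [-6.1, -12.5, 9.8]
grip_width: 0.268
grip_force: 59.4
```

```bash
python3 - <<'E'
from h import *
im=capture("side")[:,:,::-1];cv2.imwrite("pics/b.png",cv2.resize(im[215:315,285:420],None,fx=5,fy=5,interpolation=cv2.INTER_CUBIC))
s=sense();print(s["eef_pos"],s["force"])
E
```

```text
[517.08166551 388.88180937  42.74160845] [ -6.2202952  -12.97886143  10.49322846]
```

View pics/b.png

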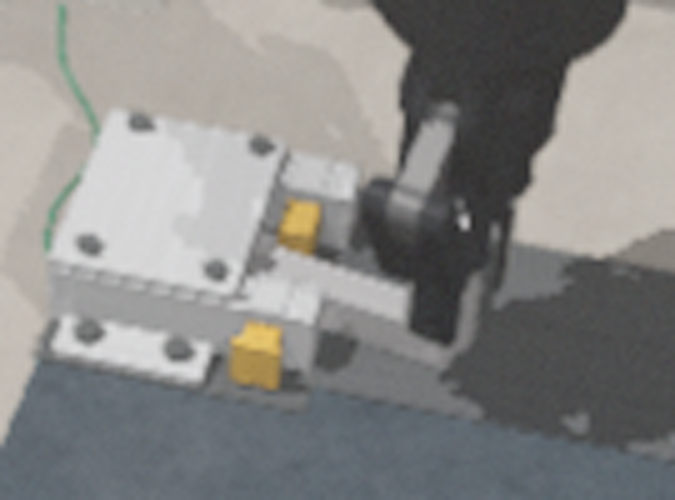

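>>> step_arm(commands="0 0 -0.1 0 0 0 0.01; 0 0 -0.2 0 0 0 0.018; 0 0 -0.2 0 0 0 0.018")

```text
time_s: 5.58
eef_pos: [517.3, 389.7, 42.8]
ee_rot: [0.004, 0.994, -0.107, -0.002]
force: [-8.8, -18.4, 13.7]
grip_width: 0.264
grip_force: 59.9
```

>>> step_arm(commands="0 0.01 0.56 0 0 0 -0.05; 0 0.06 1.13 0 0 0 -0.1; 0 0.13 1.69 0 0 0 -0.15; 0 0.23 2.24 0 0 0 -0.2; 0 0.35 2.8 0 0 0 -0.25; 0 0.42 3.07 0 0 0 -0.275; 0 0.5 3.34 0 0 0 -0.3; 0 0.57 3.56 0 0 0 -0.32; 0 0.65 3.77 0 0 0 -0.34; 0 0.73 3.98 0 0 0 -0.36; 0 0.81 4.19 0 0 0 -0.38; 0 0.87 4.34 0 0 0 -0.395; 0 0.94 4.5 0 0 0 -0.41; 0 0.94 4.5 0 0 0 -0.41")

```text
time_s: 6.75
eef_pos: [516.4, 350.7, 42.9]
ee_rot: [-0.004, 0.995, 0.098, 0.0]
force: [-5.8, 22.1, 1.8]
grip_width: 0.267
grip_force: 59.7
```

>>> step_arm(commands="0 0.01 0.1 0 0 0 -0.01; 0 0.01 0.2 0 0 0 -0.018; 0 0.01 0.2 0 0 0 -0.018")

```text
time_s: 7.0
eef_pos: [516.6, 350.0, 43.0]
ee_rot: [-0.005, 0.994, 0.106, 0.0]
force: [-7.1, 28.6, 0.2]
grip_width: 0.266
grip_force: 60.2
```

```bash
python3 - <<'E'
from h import *
im=capture("side")[:,:,::-1];cv2.imwrite("pics/c.png",cv2.resize(im[215:315,285:420],None,fx=5,fy=5,interpolation=cv2.INTER_CUBIC))
s=sense();print(s["eef_pos"],s["force"])
E
```

```text
[516.56375422 350.04577522  43.02439602] [-7.44146199 27.93430861 -0.04239338]
```

View pics/c.png

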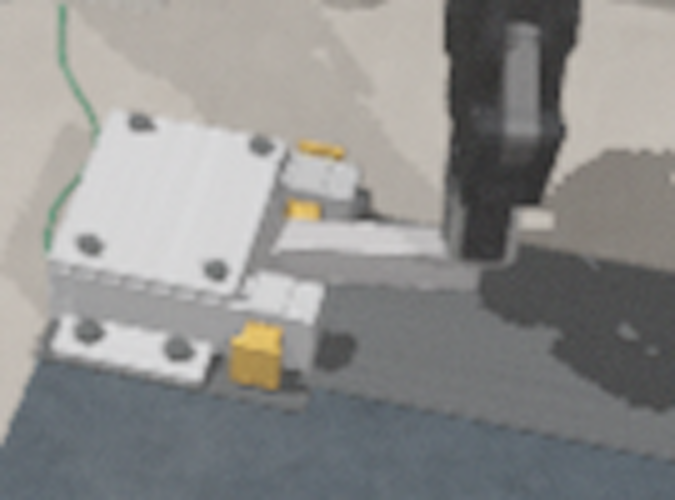

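>>> step_arm(commands="0 0.01 -0.6 0 0 0 0.05; 0 0.06 -1.13 0 0 0 0.1; 0 0.13 -1.69 0 0 0 0.15; 0 0.2 -2.1 0 0 0 0.187; 0 0.23 -2.4 0 0 0 0.214; 0 0.23 -2.4 0 0 0 0.214; 0 0.23 -2.4 0 0 0 0.214")

```text
time_s: 7.63
eef_pos: [515.6, 369.3, 42.9]
ee_rot: [-0.001, 1.0, 0.0, 0.001]
force: [1.2, 3.6, 2.6]
grip_width: 0.266
grip_force: 60.0
```

>>> step_arm(commands="0 -0.3 0 0 0 0 0; 0 -0.6 0 0 0 0 0; 0 -1 0 0 0 0 0; 0 -1.4 0 0 0 0 0; 0 -1.4 0 0 0 0 0")

```text
time_s: 8.05
eef_pos: [500.9, 368.7, 42.8]
ee_rot: [0.0, 1.0, 0.0, 0.0]
force: [1.9, -1.2, 6.6]
grip_width: 0.263
grip_force: 60.3
```

>>> step_arm(commands="0 -1.2 0 0 0 0 0; 0 -2.4 0 0 0 0 0; 0 -3.6 0 0 0 0 0; 0 -4.8 0 0 0 0 0; 0 -6 0 0 0 0 0; 0 -7.2 0 0 0 0 0; 0 -8.2 0 0 0 0 0; 0 -8.8 0 0 0 0 0; 0 -8.8 0 0 0 0 0; 0 -8.8 0 0 0 0 0")

```text
time_s: 8.88
eef_pos: [412.0, 368.8, 42.8]
ee_rot: [0.0, 1.0, 0.0, -0.001]
force: [-3.4, 0.8, 11.6]
grip_width: 0.265
grip_force: 60.6
```

```bash
python3 - <<'E'
from h import *
im=capture("side")[:,:,::-1];cv2.imwrite("pics/d.png",cv2.resize(im[195:325,285:480],None,fx=4,fy=4,interpolation=cv2.INTER_CUBIC))
s=sense();print(s["eef_pos"],s["force"])
E
```

```text
[411.98773722 368.80385124  42.78974241] [-4.56318661  0.80585829 11.32121039]
```

View pics/d.png

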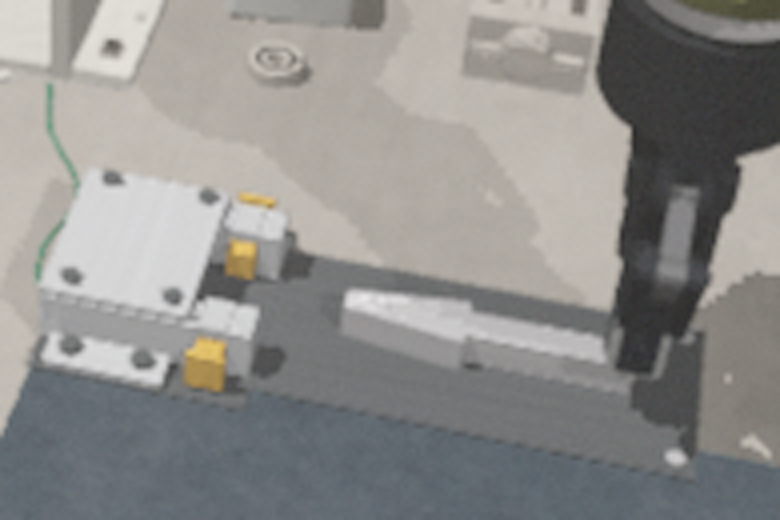

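>>> step_arm(commands="0.35 0 0 0 0 0 0; 0.5 0 0 0 0 0 0; 0.7 0 0 0 0 0 0; 0.7 0 0 0 0 0 0; 0.7 0 0 0 0 0 0; 0.7 0 0 -1.5 0 0 0; 0.7 0 0 -4 0 0 0; 0.7 0 0 -8 0 0 0; 0.7 0 0 -12 0 0 0; 0.7 0 0 -15 0 0 0; 0.7 0 0 -15 0 0 0; 0.7 0 0 -15 0 0 0")

```text
time_s: 9.93
eef_pos: [413.6, 369.0, 193.4]
ee_rot: [-0.001, 1.0, -0.0, 0.001]
force: [-0.5, -0.2, 0.1]
grip_width: 0.702
grip_force: 0.0
```

```bash
python3 - <<'E'
from h import *
im=capture("side")[:,:,::-1];cv2.imwrite("pics/e.png",cv2.resize(im[195:325,285:480],None,fx=4,fy=4,interpolation=cv2.INTER_CUBIC))
s=sense();print(s["eef_pos"],s["force"],s["dq"].round(3))
E
```

```text
[412.99315928 368.66118316 191.8050387 ] [ 0.8494873   0.32363933 -0.24311931] [ 0.001  0.029  0.023 -0.001 -0.004 -0.   ]
```

View pics/e.png

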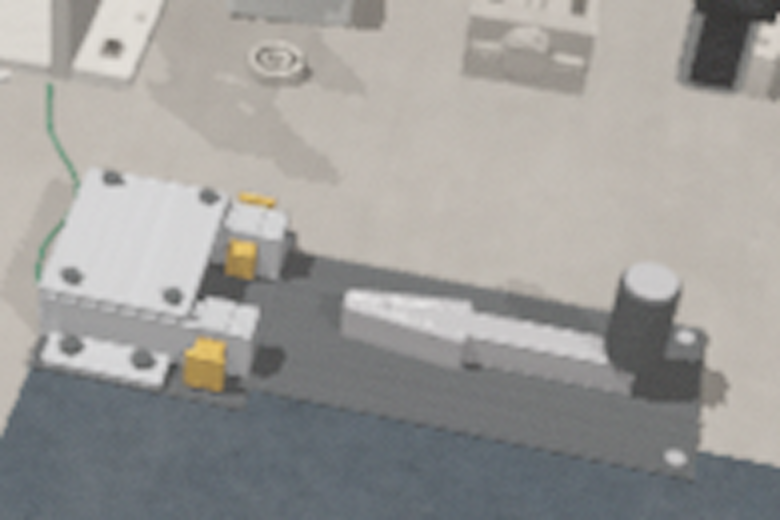

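The wedge lies flat on the plate, knob up, clear of the mouth, and the gripper is well above it.

```bash
python3 -c "
from rig import *
print(finish_job())"
```

```text
the job is handed in; nothing more can be done
None
```

I pushed both shoes back with side swings and drew the wedge about 104 mm out. It now lies flat on the base plate in front of the lock, knob up, with the gripper clear of it, and I handed the job in at about 10 s.

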